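Load the blank on the grinder's tilting rest and hold it at the bevel mark

TASK

Take the blue-painted steel blank out of the crate and lay it flat on the level work rest of the belt grinder, wholly on the plate and lengthwise along the hinge, and let go of it without dropping it. Then take the rest by its yellow handle bar, swing it up until its pointer meets the red mark on the quadrant, and finish while holding the rest there with the blank still lying on it: it falls back if released, so never let it drop. Leave the other stock in the crate and do not disturb the red mark or the tools and containers on the bench.

Things in the scene. Friction and masses are not known exactly. Their poses are not given: they have to be found in the camera images.
- blank: The target: flat steel bar painted blue, 120 long x 28 wide x 10 mm thick, 0.2 to 0.31 kg. Lies flat in the crate, in one of four lanes side by side; x axis along its length, y across its width, z up. Origin at the centre of its underside. At least 25 mm is free on each side of its middle.
- blank_center (a point): Centre of the blue blank, 5 mm above its underside; axes as the blank.
- crate: Fixed open plywood crate, outside 200 (x) x 300 (y) x 45 mm high, walls and floor 6 mm. Origin at the centre of its underside, on the bench. The four lanes run along its x axis, at y = -97, -32, 32 and 97 mm; they hold the blank, a brass bar, a dark wood strip and a steel tube in any order.
- brass_bar: Bystander in the crate: square brass bar 110 x 16 x 16 mm, length along x; origin at the centre of its underside.
- wood_scale: Bystander in the crate: dark wood strip 125 x 26 x 12 mm, length along x; origin at the centre of its underside.
- steel_tube: Bystander in the crate: bare steel flat tube 130 x 20 x 14 mm, length along x; origin at the centre of its underside.
- grinder: Belt grinder with red belt, fixed to the bench. Origin on the bench right below the middle of the hinge of its work rest. x axis along the hinge, y axis horizontal from the hinge towards the free edge of the rest, z up. The red contact wheel (top 175 mm high) stands behind the hinge, at y below -14 mm; belt and blue motor reach to y = -500 mm. The white quadrant plate stands at x = 100 to 104 mm, beyond the end of the rest.
- rest (a joint): Angle of the work rest: 0 level (lying on its carrier, as at the start), growing as the free edge swings up, to 1.2 rad. No brake or spring: it falls back to 0 when released. The rest weighs 0.36 to 0.59 kg; lifting it with the blank takes 2 to 5 N at the bar.
- rest_hinge (a point): Middle of the rest's hinge axis, 85 mm above the bench. Axes turn with the rest: x along the hinge, y out towards the handle bar, z out of the plate's upper face.
- rest_plate (a point): Middle of the loading area on the upper face of the rest's aluminium plate, 90 mm from the hinge axis (y) and 4 mm above it (z); axes as rest_hinge. The plate measures 180 (x) x 155 mm (y, from 10 to 165 mm from the hinge), 8 mm thick. A dark stop strip stands 10 mm above the plate at its hinge edge, y = 10 to 16 mm; the blank may slide down against it when the rest is tilted.
- rest_bar (a point): Centre of the yellow round handle bar, 12 mm diameter, parallel to the hinge, 205 mm from the hinge axis. Free length 104 mm between its two arms, 34 mm gap between bar and plate; open underneath (85 mm above the bench when level). Pinched from above, it can turn between the fingers while the rest swings.
- rest_pointer (a point): Tip of the rest's yellow pointer, 150 mm from the hinge axis, at x = 112 mm at the end of the plate that bears the quadrant; turns with the rest.
- mark_tip (a point): Tip of the red mark clip on the quadrant, also 150 mm from the hinge axis and at x = 112 mm: rest_pointer coincides with it when the rest stands at the marked angle.
- mark (a joint): Angle of the red mark clip on the quadrant, on the same scale as the rest's angle (rad), 0.4 to 0.75. It is stiff; leave it alone.
- glue: Bystander: white bottle with red cap, 56 mm diameter, 160 mm high, standing; origin at the centre of its underside.
- oil_can: Bystander: green can, 66 mm diameter, 110 mm high, standing; origin at the centre of its underside.
- wrench: Bystander: steel wrench lying on the bench near the robot, about 180 mm long, along its x axis.
Things that resemble listed ones, but are neither listed nor needed, are in the scene too. What is meant by the blank is not green or pink, and is the larger of those in its own colour.

How it is judged:
On the way:
1. the blank lies flat on the level rest, lengthwise along the hinge, released (value of joint rest below 0.06 rad and x of blank_center in the frame of rest_plate between -0.045 and 0.045 m and y of blank_center in the frame of rest_plate between -0.065 and 0.065 m and z of blank_center in the frame of rest_plate below 0.009 m and angle between the x axis of blank and the x axis of rest_plate, either way round below 0.35 rad and contact force between the fingers and blank below 0.1 N and linear speed of blank below 0.03 m/s), for 0.2 s.
At the end, for the whole second after the job is handed in: The fingers hold the rest still with its pointer within 10 mm (about 4 degrees) of the red mark; the blank lies flat and wholly on the plate, within 20 degrees of the hinge direction, untouched by the robot (distance between rest_pointer and mark_tip below 0.01 m and velocity of joint rest between -0.1 and 0.1 rad/s and contact force between the fingers and rest above 1 N and x of blank_center in the frame of rest_plate between -0.045 and 0.045 m and y of blank_center in the frame of rest_plate between -0.07 and 0.065 m and z of blank_center in the frame of rest_plate between 0.001 and 0.009 m and angle between the x axis of blank and the x axis of rest_plate, either way round below 0.35 rad and contact force between each of the arm, the fingers and blank below 0.1 N); the arm keeps its last pose, push and grip.
It fails at once if the blank is dropped (moves faster than 0.7 m/s while the fingers do not touch it) (linear speed of blank above 0.7 m/s and contact force between the fingers and blank below 0.02 N).
It fails at once if the rest is let fall (faster than 2 rad/s downward) (velocity of joint rest below -2 rad/s).
It fails at once if the red mark is shifted by more than 5 mm (distance of mark_tip from where it was at the start of the episode above 0.005 m).
It fails at once if other stock is taken out of the crate (height (world z) of any of brass_bar, wood_scale, steel_tube above 0.05 m).
It fails at once if a thing on the bench is disturbed (moved more than 30 mm) (distance of any of glue, oil_can, wrench from where it was at the start of the episode above 0.03 m).
It also fails if it takes over 48 s, if anything falls off the work surface, if the arm or the gripper's body presses on something with over 40 N, if the wrist force passes 120 N, or if a joint passes its speed limit or range.

ROBOT

A 6-joint arm with a two-finger parallel gripper is mounted at the origin on the work surface. World frame = base frame: x ahead of the robot, y to its left, z up, the work surface at z = 0. Lengths are in m, angles in rad, forces in N, time in s.
With the tool pointing down it reaches from about 0.2 to 0.875 m from the base axis. Payload 3.4 kg.
Tool frame: the origin (TCP) lies between the finger pads; the fingertips stand 25 mm ahead of it and the grasp point (between the pads) lies 6 mm ahead of it (r.nose_length is the z of the fingertips in the tool frame, in m); z points along the fingers, x is the direction in which the jaws open and shut, and the axes are right-handed (so a half turn about z gives the same grasp; the last joint's range is limited). The gripper opens to 94 mm and grips with 3 to 60 N. Pads are 16 mm wide; open, the fingers measure 119 mm over their backs; the gripper's body (75 mm by 177 mm) begins 78 mm behind the grasp point.
Start: joints at [1.141, 0.276, 1.505, -0, 1.361, -0.121], TCP at [0.175, 0.548, 0.23] pointing down, gripper open.
Joint ranges: [-2.89, 2.89], [-0.75, 2.08], [0.22, 2.7], [-1.18, 4.32], [0.11, 2.71], [-2.7, 2.7]. Speed limits (rad/s): [2.57, 2.57, 3.14, 3.14, 3.14, 3.14].

INTERFACE

Orientations are given as a unit quaternion [w, x, y, z].
In Python, from plant import r, gripper_to, inverse_kinematics, vision, models, telemetry gives the robot as it stands. Calls block until the motion is done:
- r.move_to(position, orientation): joint-space move of the TCP to a pose.
- r.move_l(position, rot=None, vel=0.15, guard=None): straight line of the TCP; rot=None keeps the orientation; vel is the mean speed in m/s. With guard (N) it stops when the force on the tool has changed by that much, and returns True; else False.
- r.movej(angles): joint-space move.
- gripper_to(opening, f_grip=None): finger opening in m; f_grip is the grip in N (None keeps the last); returns when the fingers have stopped.
- r.hold(seconds).
- inverse_kinematics(position, orientation): joint angles nearest the present ones, or None.
- vision.snapshot(name): name is "scene" or "top" or "wrist"; returns the picture (400x640x3 uint8, red, green, blue); there is no depth.
- vision.get_calibration(name): a dict with "fx", "fy", "cx", "cy" (pixels), "position" and "orientation" of the camera in the world. Camera axes: x right, y down, z forward; pixel columns grow to the right and rows downward; lengths in m; the calibration is good to about 2 mm. A picture is of the moment at which its call begins: read the wrist's pose just before it. get_calibration takes no time and is no camera call; for the wrist camera it gives the pose at the moment of the call.
A pose or a line that the arm cannot do raises r.PlanningError and nothing moves.
- r.sign_off(): hands the job in, once; it reports no verdict.
Trained networks look in the newest picture that a camera, given by its name, has taken for a name from the list of things; names that differ only in an ending like _2 or _b are one class to them, and where a whole thing is asked for, a point or a joint stands for the part that bears it (a point fixed in the world has none). Each returns a list of dicts, best first, with "score" (0 to 1); they miss things now and then, are a little off and sometimes report something else, mostly with a low value. They report only what shows in the picture. A call takes as long as a camera call. They do not tell look-alikes from the thing itself.
- models.boxes_of(thing, camera): "at" ([x, y, z] in m, in world coordinates, good to about 4 mm: the middle of the surface that is visible of it).
- models.regions_of(thing, camera): "pixels" (400x640 bool, what is visible of it).
- models.mark_of(thing, camera): "at" ([x, y, z] in m, in world coordinates, good to about 4 mm: a listed point, or the origin of a listed thing).
Readings, each from a call of its own:
- telemetry.current_t(): time.
- telemetry.current_joints(): joint angles.
- telemetry.current_dq(): joint speeds.
- telemetry.current_joint_efforts(): joint torques, N m.
- telemetry.current_ee_pos(): TCP position.
- telemetry.current_tool_rot(): TCP orientation.
- telemetry.current_wrist_force(): force on the tool from outside, world axes, zero at the start.
- telemetry.current_torque(): the same for the moment, N m.
- telemetry.current_opening(): finger opening in m.
Only numpy, scipy, OpenCV 4.12 (cv2) and the standard library are available. Lean on these libraries where they do the work, as an engineer would, in place of code of your own. Each camera call takes 0.05 s, during which the arm holds its last target. There are 200 camera calls.

## Working session

There is one attempt and no reset: what is moved stays moved. The work goes in short steps, each a Python script; the robot and the scene stay as the last script left them, time stands still between calls to the robot, and variables do not carry over. Pictures are saved under pics/ and viewed, about 8 in all and at most 12, crops included, and the job is handed in when it is done.

```bash
ls; mkdir -p pics; python3 - <<'E'
from plant import r, vision, models, telemetry
import cv2, numpy as np
for c in ("scene","top"):
    im=vision.snapshot(c); cv2.imwrite(f"pics/{c}0.png",im[...,::-1]); k=vision.get_calibration(c)
    print(c,{a:np.round(b,3) for a,b in k.items()})
    for n in ("blank","blank_center","crate","grinder","rest_hinge","rest_plate","rest_bar","rest_pointer","mark_tip","glue","oil_can","wrench"):
        print(n,[(np.round(d["at"],3).tolist(),round(d["score"],2)) for d in models.mark_of(n,c)][:4])
print(telemetry.current_t())
E
```

```text
pics
scene {'fx': np.float64(375.28), 'fy': np.float64(375.28), 'cx': np.float64(318.44), 'cy': np.float64(196.633), 'position': array([1.101, 0.161, 0.765]), 'orientation': array([-0.201,  0.588,  0.739, -0.26 ])}
blank [([0.761, -0.086, 0.002], 0.82), ([0.534, 0.155, 0.007], 0.76), ([0.363, 0.065, -0.001], 0.71), ([0.8, 0.056, 0.001], 0.64)]
blank_center [([0.36, 0.063, 0.003], 0.69), ([0.528, 0.155, 0.013], 0.66), ([0.755, -0.087, 0.011], 0.61), ([0.343, 0.182, 0.006], 0.46)]
crate [([0.541, 0.248, -0.003], 0.65)]
grinder [([0.521, -0.229, 0.002], 0.62), ([0.64, -0.083, 0.083], 0.29)]
rest_hinge [([0.525, -0.224, 0.083], 0.68)]
rest_plate [([0.526, -0.135, 0.093], 0.63)]
rest_bar [([0.522, -0.222, 0.084], 0.71), ([0.531, -0.021, 0.085], 0.66), ([0.798, 0.056, 0.006], 0.25)]
rest_pointer [([0.644, -0.082, 0.083], 0.93)]
mark_tip [([0.643, -0.107, 0.174], 0.39)]
glue [([0.802, 0.2, 0.0], 0.79)]
oil_can [([0.8, 0.054, 0.003], 0.92), ([0.639, -0.083, 0.083], 0.57)]
wrench [([0.348, -0.309, -0.002], 0.64)]
top {'fx': np.float64(394.206), 'fy': np.float64(394.206), 'cx': np.float64(316.
[... 365 characters left out ...]
56), ([0.533, 0.15, 0.013], 0.55)]
crate [([0.538, 0.25, 0.001], 0.8), ([0.523, -0.225, 0.081], 0.42), ([0.532, 0.156, 0.012], 0.19)]
grinder [([0.527, -0.219, -0.0], 0.81)]
rest_hinge [([0.524, -0.224, 0.086], 0.56)]
rest_plate [([0.526, -0.133, 0.084], 0.89), ([0.637, -0.106, 0.167], 0.41)]
rest_bar [([0.537, -0.017, 0.085], 0.8)]
rest_pointer [([0.641, -0.078, 0.086], 0.95)]
mark_tip [([0.638, -0.107, 0.171], 0.37), ([0.796, 0.054, -0.0], 0.25)]
glue [([0.797, 0.201, -0.0], 0.61), ([0.523, -0.225, 0.082], 0.53), ([0.345, -0.309, -0.002], 0.21)]
oil_can [([0.795, 0.059, 0.002], 0.71), ([0.531, 0.157, 0.008], 0.6)]
wrench [([0.346, -0.309, -0.001], 0.88), ([0.797, 0.199, -0.003], 0.27)]
1.3
```

View pics/scene0.png

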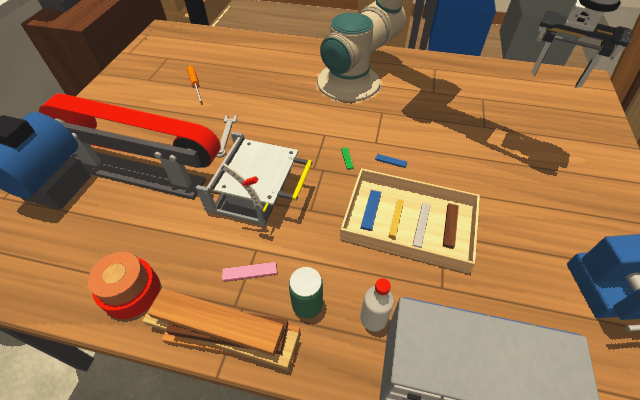

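View pics/top0.png

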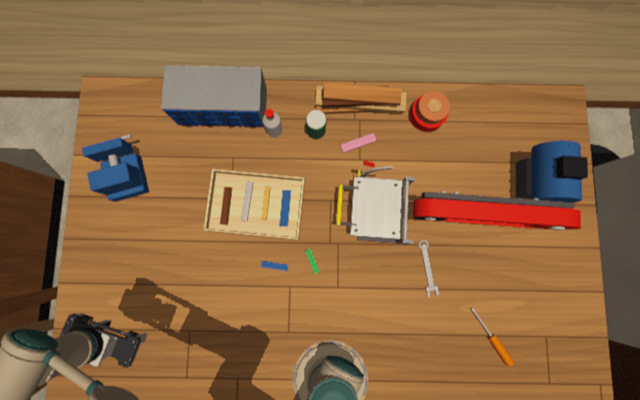

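The scene and top views agree. There are two blue bars: one in the crate at top px (285,208), and a smaller loose one at (274,266). The pink (358,142) and green (312,261) bars are excluded by colour. The target is the larger blue bar in the crate, next to brass, tube and wood. I'll measure it and the rest, then confirm with one enlarged crop.

```bash
cat > h.py <<'E'
from plant import r, gripper_to, inverse_kinematics, vision, models, telemetry
import cv2, numpy as np
from scipy.spatial.transform import Rotation as R
def down(a):
    q=R.from_matrix([[np.cos(a),np.sin(a),0],[np.sin(a),-np.cos(a),0],[0,0,-1]]).as_quat()
    return q[[3,0,1,2]]
def ray(k,uv):
    uv=np.atleast_2d(uv).astype(float); w=k["orientation"]
    d=np.c_[(uv[:,0]-k["cx"])/k["fx"],(uv[:,1]-k["cy"])/k["fy"],np.ones(len(uv))]
    return np.array(k["position"]),R.from_quat(np.r_[w[1:],w[0]]).apply(d)
def at_z(k,uv,z):
    p,d=ray(k,uv); return p+d*((z-p[2])/d[:,2])[:,None]
def rect(k,mask,z):
    """centre, yaw of long axis, sizes of a mask laid on height z"""
    v,u=np.nonzero(mask); P=at_z(k,np.c_[u,v],z)[:,:2]
    (c,s,_)=rr=cv2.minAreaRect((P*1000).astype(np.float32)); b=cv2.boxPoints(rr)
    e=max((b[1]-b[0],b[2]-b[1]),key=np.linalg.norm); a=np.arctan2(e[1],e[0])
    return np.array(c)/1000,(a+np.pi/2)%np.pi-np.pi/2,sorted(s)
def blue(im):
    h=cv2.cvtColor(im,cv2.COLOR_RGB2HSV); return cv2.inRange(h,(100,110,50),(125,255,255))
E
python3 - <<'E'
from h import *
k=vision.get_calibration("top"); im=vision.snapshot("top")
m=blue(im); 
n,l,st,_=cv2.connectedComponentsWithStats(m)
for i in range(1,n):
    if st[i,4]>60: print(st[i],rect(k,l==i,0.016))
print(telemetry.current_joints(), telemetry.current_tool_rot())
# joint solution check for both jaw directions
for a in (np.pi/2,-np.pi/2): print(a,inverse_kinematics([.53,.157,.2],down(a)),inverse_kinematics([.53,-.02,.2],down(a)))
for thing in ("rest_plate","rest_bar"):
  for d in models.regions_of(thing,"top")[:2]: print(thing,d["score"],d["pixels"].sum(),rect(k,d["pixels"],0.089))
# closer wrist look over the crate
r.move_to([.53,.17,.30],down(np.pi/2))
kw=vision.get_calibration("wrist"); im=vision.snapshot("wrist"); print(kw)
m=blue(im); n,l,st,_=cv2.connectedComponentsWithStats(m)
for i in range(1,n):
    if st[i,4]>200: print(st[i],rect(kw,l==i,0.016))
cv2.imwrite("pics/w1.png",im[...,::-1]); print(telemetry.current_t())
E
```

```text
[ 164  110   99   16 1077] (array([0.83362689, 0.40646103]), np.float32(-1.5696498), [50.094520568847656, 333.54998779296875])
[ 83 138  49  23 642] (array([0.71511102, 0.75261194]), np.float32(-1.2720418), [58.385311126708984, 156.6259307861328])
[ 533  141   48   61 2094] (array([ 0.67388086, -0.74306763]), np.float32(-0.055483103), [155.6357421875, 204.43798828125])
[  88  154   60   46 1789] (array([0.61801788, 0.7105752 ]), np.float32(-1.2645571), [139.25253295898438, 177.90496826171875])
[280 191  10  35 235] (array([0.53122937, 0.15456964]), np.float32(-0.05478084), [22.319412231445312, 112.06853485107422])
[262 262  25   8 118] (array([0.34545901, 0.18327162]), np.float32(1.438387), [14.79181957244873, 79.30203247070312])
[ 1.14101564e+00  2.75864091e-01  1.50488030e+00  7.68375537e-06
  1.36072093e+00 -1.21001646e-01] [-3.43606280e-05  8.07433332e-01  5.89958821e-01  5.37307675e-05]
1.5707963267948966 [ 1.62108330e-01  2.61542802e-01  1.60303132e+00 -4.44089210e-16
  1.27701853e+00 -1.40868800e+00] [-1.68944522e-01  2.28506188e-01  1.64919617e+00 -4.44089210e-16
  1.26389029
[... 268 characters left out ...]
[ 0.531271  , -0.11319189]), np.float32(1.5259529), [185.76333618164062, 202.82086181640625])
rest_bar 0.56 3390 (array([ 0.53486169, -0.11460312]), np.float32(1.5209059), [197.1439971923828, 208.83694458007812])
{'fx': 319.5298324421224, 'fy': 319.5298324421224, 'cx': 321.24496765258, 'cy': 204.71499003971297, 'position': array([0.45989343, 0.1704868 , 0.453398  ]), 'orientation': array([0.0855928 , 0.70153411, 0.70217879, 0.08642173])}
[ 298   18   68   27 1110] (array([0.34705594, 0.18394418]), np.float32(1.4343115), [19.870529174804688, 83.67768096923828])
[ 298  134   24   86 1576] (array([0.53063348, 0.1543436 ]), np.float32(-0.06465912), [26.38973045349121, 118.24407196044922])
3.3917
```

View pics/w1.png

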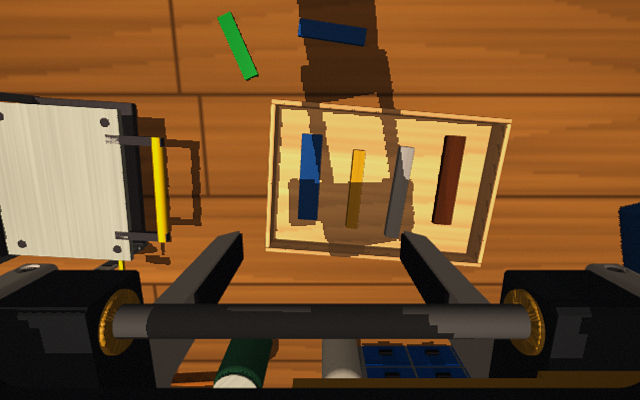

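Wrist view: in the crate the blue bar sits at (310,177) and measures 118x26 mm. Brass is at (356,188), tube at (400,190) and wood at (449,180). The loose blue bar at (332,32) measures 84x20 mm, so it is the smaller look-alike. One enlarged crop to confirm.

```bash
python3 - <<'E'
import cv2
im=cv2.imread("pics/w1.png"); cv2.imwrite("pics/w1c.png",cv2.resize(im[5:265,210:510],None,fx=2.3,fy=2.3,interpolation=cv2.INTER_CUBIC))
E
```

```text
(no output)
```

View pics/w1c.png

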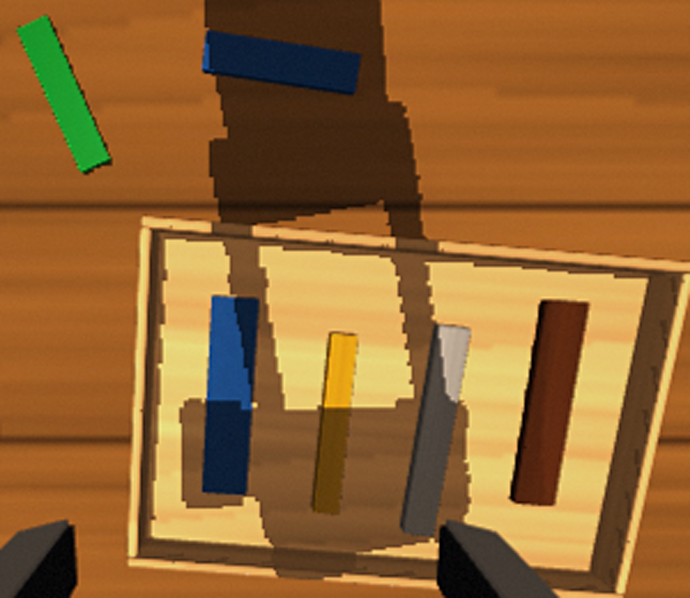

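The crop confirms it: the blue bar in the crate is long and wide, and its neighbours are clear of it. Grasping it.

```bash
python3 - <<'E'
from h import *
k=vision.get_calibration("wrist"); im=vision.snapshot("wrist")
h=cv2.cvtColor(im,cv2.COLOR_RGB2HSV); m=cv2.inRange(h,(24,180,120),(34,255,255)); m[:,200:]=0
n,l,st,_=cv2.connectedComponentsWithStats(m)
for i in range(1,n):
    if st[i,4]>80: print("bar?",st[i],rect(k,l==i,0.088))
p=[.531,.1545]; q=down(np.pi/2-.06)
gripper_to(.048)
r.move_to([*p,.12],q)
print("guard",r.move_l([*p,.033],vel=.08,guard=12))
print(telemetry.current_ee_pos(),gripper_to(.0,30),telemetry.current_opening())
r.move_l([*p,.20],vel=.12)
print(telemetry.current_opening(),telemetry.current_wrist_force(),telemetry.current_t())
im=vision.snapshot("wrist"); cv2.imwrite("pics/w2.png",im[...,::-1])
E
```

```text
bar? [151 137  14 106 638] (array([ 0.53524292, -0.01959978]), np.float32(-0.056857586), [7.234274864196777, 125.0881576538086])
guard False
[0.53148529 0.15460851 0.03350679] False 0.027420634915164725
0.027674923183973917 [ 0.10727716 -0.73128411 -1.86797285] 8.2833
```

View pics/w2.png

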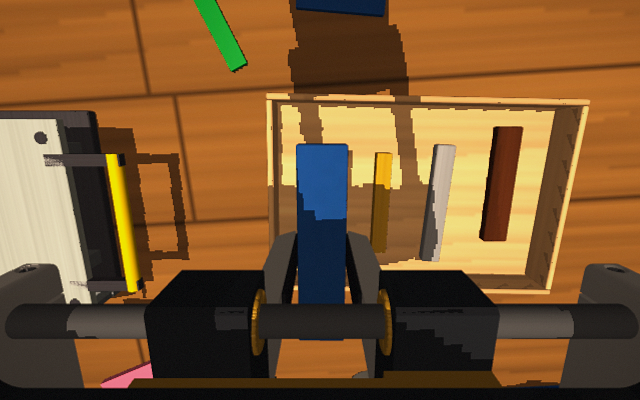

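The blank is held between the pads (opening 27.7 mm). The brass, tube and wood are still in the crate. The bar pose from the wrist view agrees with the networks. Placing the blank.

```bash
cat >> h.py <<'E'
YAW=-.052; X=np.array([np.cos(YAW),np.sin(YAW)]); Y=np.array([-np.sin(YAW),np.cos(YAW)])
H=np.array([.5345,-.0195])-.205*Y
G=lambda x,y: H+x*X+y*Y
Q=down(np.pi/2+YAW)
E
python3 - <<'E'
from h import *
p=G(0,.080)
r.move_l([*p,.20],rot=Q,vel=.2)
r.move_l([*p,.135],vel=.1); r.hold(.2)
print("guard",r.move_l([*p,.113],vel=.02,guard=4), telemetry.current_ee_pos(),telemetry.current_wrist_force())
gripper_to(.05); r.hold(.4)
r.move_l([*p,.22],vel=.1)
r.move_l([*G(0,.15),.33],vel=.2)
k=vision.get_calibration("wrist"); im=vision.snapshot("wrist"); cv2.imwrite("pics/w3.png",im[...,::-1])
m=blue(im); n,l,st,_=cv2.connectedComponentsWithStats(m)
for i in range(1,n):
    if st[i,4]>200:
        c,a,s=rect(k,l==i,.099); print(st[i],c,"yaw",a,s,"in rest frame",(c-H)@X,(c-H)@Y)
h=cv2.cvtColor(im,cv2.COLOR_RGB2HSV); m=cv2.inRange(h,(24,180,120),(34,255,255))
n,l,st,_=cv2.connectedComponentsWithStats(m)
for i in range(1,n):
    if st[i,4]>80: c,a,s=rect(k,l==i,.088); print("yellow",st[i],c,a,s,(c-H)@X,(c-H)@Y)
for c in("wrist","scene"):
    if c=="scene": cv2.imwrite("pics/s3.png",vision.snapshot(c)[...,::-1])
    for t in ("mark_tip","rest_pointer","rest_bar","rest_hinge"): print(c,t,[(np.round(d["at"],4).tolist(),round(d["score"],2)) for d in models.mark_of(t,c)][:2])
print(telemetry.current_t())
E
```

```text
guard True [ 0.52785806 -0.14426886  0.11627843] [0.15749637 0.33877941 3.7014046 ]
[ 472   17   66   22 1048] [0.36736365 0.13385262] yaw 1.4347996 [16.18594741821289, 69.69892883300781] in rest frame -0.1748811778209995 0.34945815525841234
[ 251  136   26   96 2163] [ 0.52754163 -0.14353578] yaw -0.05435908 [27.43606948852539, 117.1969223022461] in rest frame -0.0005020141089387469 0.08077020432845752
yellow [362 134   9  53 342] [ 0.50524576 -0.01743781] -0.062865734 [8.284785270690918, 63.706844329833984] -0.02932188453376763 0.20553886463559853
wrist mark_tip [([0.64, -0.1067, 0.174], 0.63)]
wrist rest_pointer [([0.6455, -0.0776, 0.0859], 0.83)]
wrist rest_bar [([0.5305, -0.0184, 0.0872], 0.6), ([0.6421, -0.1084, 0.1751], 0.42)]
wrist rest_hinge [([0.5215, -0.2235, 0.0852], 0.9)]
scene mark_tip []
scene rest_pointer [([0.6396, -0.0805, 0.0844], 0.6)]
scene rest_bar [([0.533, -0.0211, 0.0844], 0.63)]
scene rest_hinge [([0.5239, -0.2254, 0.0838], 0.64), ([0.6447, -0.1075, 0.1717], 0.56)]
15.3
```

View pics/w3.png

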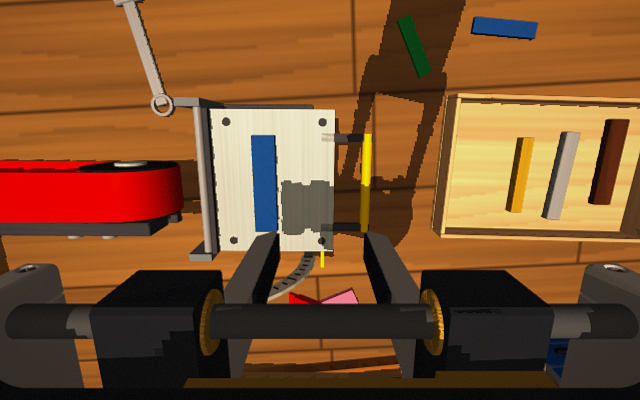

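The blank lies on the plate at wrist px (263,183), at rest frame (0,+81 mm from the hinge), yaw within 0.01 rad, z as expected. The red mark shows at (295,300) and the pointer at (322,258). Fused mark angle ≈ 0.62 rad. Next I'll grasp the bar and swing to 0.54, then measure.

```bash
cat >> h.py <<'E'
def swing(a0,a1,off,vel=.05):
    """off: TCP minus nominal bar centre (world)"""
    n=max(1,int(np.ceil(abs(a1-a0)/.09)))
    for a in np.linspace(a0,a1,n+1)[1:]:
        r.move_l(np.r_[G(0,.205*np.cos(a)),.085+.205*np.sin(a)]+off,vel=vel)
def marks(cams=("scene","top","wrist")):
    for c in cams:
        vision.snapshot(c)
        for t in ("mark_tip","rest_pointer"):
            for d in models.mark_of(t,c)[:2]:
                e=np.array(d["at"]); y=(e[:2]-H)@Y; print(c,t,np.round(e,4),round(d["score"],2),"ang",round(np.arctan2(e[2]-.085,y),3),"rad",round(np.hypot(e[2]-.085,y),3))
E
python3 - <<'E'
from h import *
p=G(0,.205); gripper_to(.034)
r.move_l([*p,.18],rot=Q,vel=.2)
print("guard",r.move_l([*p,.091],vel=.08,guard=8))
gripper_to(0,25); print(telemetry.current_opening(),telemetry.current_wrist_force())
off=np.array([0,0,.006])
swing(0,.18,off,.04); print(telemetry.current_opening(),telemetry.current_wrist_force(),telemetry.current_ee_pos())
if .008<telemetry.current_opening()<.016:
    swing(.18,.54,off,.05); r.hold(.2)
print(telemetry.current_opening(),telemetry.current_wrist_force(),telemetry.current_ee_pos(),telemetry.current_t())
marks()
cv2.imwrite("pics/s4.png",vision.snapshot("scene")[...,::-1])
im=cv2.imread("pics/s4.png")[90:250,170:370]; cv2.imwrite("pics/s4c.png",cv2.resize(im,None,fx=3.7,fy=3.7,interpolation=cv2.INTER_CUBIC))
E
```

```text
guard False
0.010834330440397263 [0.4339861  2.75816657 1.68668384]
0.011344015965472763 [ 2.47396741  4.85386038 -3.75154504] [ 0.53440985 -0.02217058  0.12783837]
0.011330378318135888 [0.665886   7.9243396  2.48995724] [ 0.53301556 -0.04673437  0.197105  ] 22.1
scene mark_tip [ 0.6433 -0.1085  0.1699] 0.44 ang 0.609 rad 0.148
scene rest_pointer [ 0.6412 -0.1043  0.1613] 0.97 ang 0.545 rad 0.147
```

View pics/s4c.png

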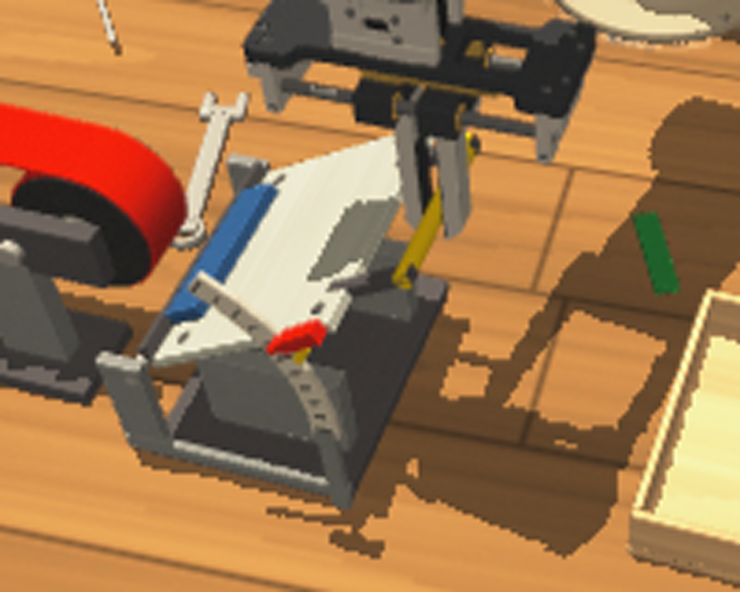

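The blank has slid flat against the stop strip, as expected, and is still along the hinge. The pointer sits just below the red mark at crop px (300,345). The network reads the pointer at 0.545 and the mark at 0.61 to 0.625. Going to 0.612 and checking.

```bash
python3 - <<'E'
from h import *
swing(.54,.612,np.array([0,0,.006]),.03); r.hold(.3)
print(telemetry.current_opening(),telemetry.current_wrist_force(),telemetry.current_ee_pos(),telemetry.current_t())
marks(("scene","scene","top"))
k=vision.get_calibration("top"); im=vision.snapshot("top"); n,l,st,_=cv2.connectedComponentsWithStats(blue(im))
for i in range(1,n):
    if st[i,4]>60 and st[i,0]>330 and st[i,0]<450:
        c,a,s=rect(k,l==i,.114); print(st[i],"x",(c-H)@X,"y",(c-H)@Y,"yaw rel",a-YAW,s)
im=vision.snapshot("scene")[90:250,170:370,::-1]
cv2.imwrite("pics/s5c.png",cv2.resize(im,None,fx=3.7,fy=3.7,interpolation=cv2.INTER_CUBIC))
E
```

```text
0.011199494536898474 [0.690184   8.29589039 1.24524537] [ 0.5325701  -0.05440528  0.20961629] 23.5417
scene mark_tip [ 0.6415 -0.1092  0.1736] 0.49 ang 0.632 rad 0.15
scene rest_pointer [ 0.6395 -0.11    0.1709] 0.73 ang 0.621 rad 0.148
scene rest_pointer [0.531  0.3535 0.0033] 0.66 ang -0.141 rad 0.583
scene mark_tip [ 0.6444 -0.108   0.1737] 0.6 ang 0.627 rad 0.151
scene rest_pointer [ 0.6405 -0.1109  0.1699] 0.61 ang 0.619 rad 0.146
[399 193   7  35 129] x -0.005682551674644223 y 0.016471444249308864 yaw rel -0.019525692 [15.607295989990234, 103.85365295410156]
```

View pics/s5c.png

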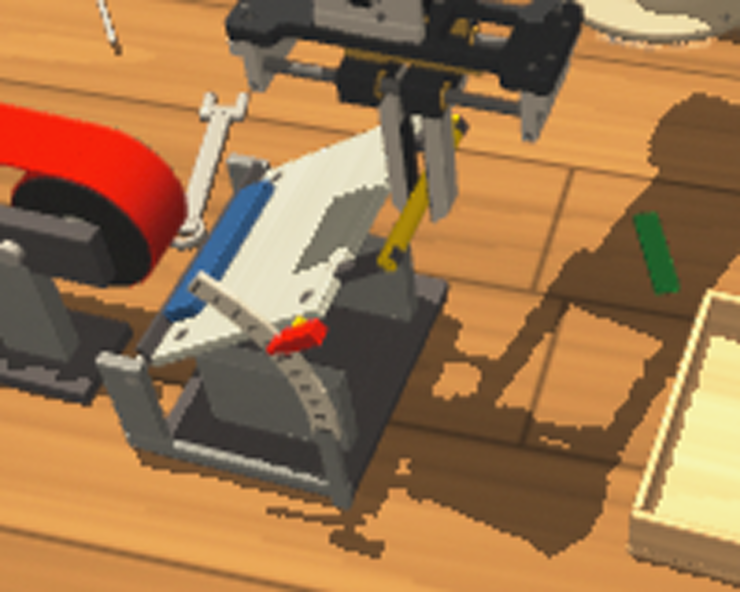

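The pointer now shows just above the red clip at crop (298,322). The networks put it within about 0.01 rad of the mark, but the picture suggests it might be slightly high. I'll check by projecting the predicted tip positions.

```bash
python3 - <<'E'
from h import *
k=vision.get_calibration("scene"); im=vision.snapshot("scene")
def proj(k,P):
    w=k["orientation"]; c=R.from_quat(np.r_[w[1:],w[0]]).inv().apply(P-np.array(k["position"]))
    return np.c_[k["fx"]*c[:,0]/c[:,2]+k["cx"],k["fy"]*c[:,1]/c[:,2]+k["cy"]]
pt=lambda a,x=.112,rr=.15: np.r_[G(x,rr*np.cos(a)),.085+rr*np.sin(a)]
old=cv2.imread("pics/scene0.png"); mid=cv2.imread("pics/s4.png")
tiles=[]
for b,A in ((old,(0,.55,.62,.69)),(mid,(.54,)),(im[...,::-1].copy(),(.612,))):
    uv=proj(k,np.array([pt(a) for a in A])); print(A,np.round(uv,1).tolist())
    z=cv2.resize(b[155:215,222:282],None,fx=8,fy=8,interpolation=cv2.INTER_NEAREST)[:, :264] if 0 else cv2.resize(b[160:216,226:282],(260*1,260),interpolation=cv2.INTER_NEAREST)
    f=260/56
    for (u,v) in uv: cv2.drawMarker(z,(int((u+.5-226)*f),int((v+.5-160)*f)),(255,0,255),cv2.MARKER_CROSS,9,1)
    tiles.append(z)
cv2.imwrite("pics/cmp.png",np.hstack(tiles))
pw=[]
for _ in range(4):
    vision.snapshot("scene"); 
    for t in("mark_tip","rest_pointer"):
        for d in models.mark_of(t,"scene")[:1]:
            e=np.array(d["at"]); print(t,np.round(e,4),round(d["score"],2),round(np.arctan2(e[2]-.085,(e[:2]-H)@Y),3))
print(telemetry.current_t())
E
```

```text
(0, 0.55, 0.62, 0.69) [[263.0, 210.5], [248.5, 186.1], [245.3, 182.8], [241.8, 179.5]]
(0.54,) [[249.0, 186.5]]
(0.612,) [[245.7, 183.2]]
mark_tip [ 0.6412 -0.1079  0.1724] 0.58 0.621
rest_pointer [ 0.6371 -0.1087  0.1687] 0.76 0.604
mark_tip [ 0.3481 -0.3074 -0.0014] 0.63 -2.389
rest_pointer [ 0.6398 -0.109   0.1706] 0.84 0.615
mark_tip [ 0.6436 -0.1069  0.1713] 0.68 0.61
rest_pointer [ 0.6414 -0.1095  0.171 ] 0.77 0.619
mark_tip [ 0.6436 -0.1078  0.1738] 0.49 0.627
24.7417
```

View pics/cmp.png

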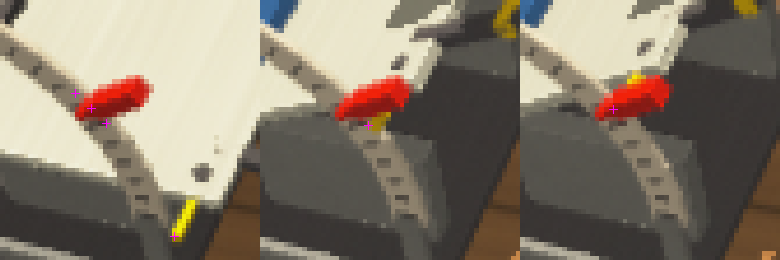

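Projected onto the picture, the tip at 0.62 lands on the clip's tip, and the level pointer also projects onto its own tip. The repeated network readings give mark ≈ 0.62 and pointer ≈ 0.613. That gap is about 1 to 2 mm, well inside the 10 mm limit, so I'm handing in.

```bash
python3 - <<'E'
from h import *
print(telemetry.current_opening(),telemetry.current_wrist_force(),np.abs(telemetry.current_dq()).max(),telemetry.current_t())
r.sign_off()
E
```

```text
0.011610631272017299 [1.23600612 8.69070601 2.96824035] 0.0015865281168895282 24.7417
the job is handed in; nothing more can be done
```

I moved the larger blue bar from the crate to the level rest and released it there. I then pinched the yellow handle bar, swung the rest up to about 0.61 rad, and handed in at 24.7 s while still holding it. No verdict was reported.

**Blank on the level rest:** the wrist camera put it centred at 81 mm from the hinge and within 0.01 rad of the hinge direction.

**Pointer and mark:** repeated network readings gave the mark at 0.61–0.63 rad and the pointer at 0.60–0.62 rad, so about 1–2 mm apart against the 10 mm limit. Projecting the geometry onto the picture agreed.

**Grip at hand-in:** the fingers were closed on the bar at 11.6 mm and the arm was still.

**Blank after tilting:** it slid down against the stop strip, as the task allowed. That puts it at about -60 mm in the plate frame (limit -70 mm), still flat and along the hinge.

**Checks that disagreed or failed:**
- **Pointer by eye:** the raw scene crop made it look slightly above the clip, which the projection explained as the clip hiding part of it.
- **Blank position from the top view after tilting:** it gave 16 mm horizontally from the hinge, where about 22 mm was expected. Only part of the blank was visible, so I relied on the stop strip and the scene picture instead.
- **Networks after the swing:** the top and wrist views found neither the pointer nor the mark, so the final angle rests on the scene camera and the arm's own position.

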